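Start a battery pack test

ROBOT

A 6-joint arm with a two-finger parallel gripper is mounted at the origin on the work surface. World frame = base frame: x ahead of the robot, y to its left, z up, the work surface at z = 0. Lengths are in m, angles in rad, forces in N, time in s.
With the tool pointing down it reaches from about 0.3 to 0.775 m from the base axis. Payload 14.6 kg.
Tool frame: the origin (TCP) lies midway between the tips of the shut fingers; the grasp point (between the pads) lies 19 mm behind it (ctrl.hold_point_z is the distance from the TCP to the grasp point, in m); z points along the fingers, x is the direction in which the jaws open and shut, and the axes are right-handed (so a half turn about z gives the same grasp; the last joint's range is limited). The gripper opens to 94 mm and grips with 3 to 60 N. Pads are 16 mm wide; open, the fingers measure 119 mm over their backs; the gripper's body (75 mm by 177 mm) begins 78 mm behind the grasp point.
Start: joints at [-1.23, 0.3, 1.521, -0, 1.321, -0.067], TCP at [0.218, -0.505, 0.205] pointing down, gripper open.
Joint ranges: [-3.03, 3.03], [-0.79, 2.21], [0.23, 2.52], [-1.04, 4.18], [0, 3.07], [-2.55, 2.55]. Speed limits (rad/s): [2.22, 2.22, 2.57, 3.14, 3.14, 3.14].

INTERFACE

Orientations are given as [roll, pitch, yaw] about the fixed x, y, z axes, in that order (R = Rz(yaw) Ry(pitch) Rx(roll)).
In Python, from station import ctrl, viewer, ticket, nets gives the robot as it stands.
- The arm moves only by the tool carry_out, never from a script. Its argument "commands" is one flat list of numbers, 7 for each row, row after row: the closure, from -1 (fully open) to 1 (shut), so that 0 is half open, then the shift along the world's x, y, z in cm, then the turn, a rotation vector about the world's x, y, z in rad. In form: [gripper, tx, ty, tz, ax, ay, az, gripper, tx, ty, tz, ax, ay, az, ...]. A call has 1 to 12 rows; each row is the pose to reach, as a shift and turn from the pose measured when the call began; what a row does not reach only later rows make up. A row lasts 1/12 s, in which the tool goes at most 41.7 mm and 7.16 degrees, less where a joint would pass 70% of its speed; a pose out of reach is approached as far as the arm can. A call with a gripper value outside its range is refused whole. The fingers move at their own pace and stop on an object; "force" is the grip in N (left out, the last holds). Time passes only in rows, so rows that repeat a pose let the fingers close. It gives the time, the measured TCP pose, the force and the opening at its end, in the units of the state.
- ctrl.get_obs(): the state, without advancing time (a new reading comes with each control period).
- viewer.camera(name): name is "side" or "top" or "wrist"; returns (picture, depth): 420x560x3 uint8, blue, green, red; 420x560 float32, m along the optical axis (not along the pixel's ray), 0 where there is no reading.
- viewer.camera_info(name): a dict with "fx", "fy", "cx", "cy" (pixels), "R" (3x3) and "t" (3): a world point X has camera coordinates R X + t. Camera axes: x right, y down, z forward; pixel columns grow to the right and rows downward; lengths in m; the calibration is good to about 2 mm. A picture is of the moment at which its call begins: read the wrist's pose just before it. camera_info takes no time and is no camera call; for the wrist camera it gives the pose at the moment of the call.
- ticket.hand_in(): hands the job in, once; it reports no verdict.
Trained networks look in the newest picture that a camera, given by its name, has taken for a name from the list of things; names that differ only in an ending like _2 or _b are one class to them, and where a whole thing is asked for, a point or a joint stands for the part that bears it (a point fixed in the world has none). Each returns a list of dicts, best first, with "confidence" (0 to 1); they miss things now and then, are a little off and sometimes report something else, mostly with a low value. They report only what shows in the picture. A call takes as long as a camera call. They do not tell look-alikes from the thing itself.
- nets.silhouettes(camera, thing): "region" (420x560 bool, what is visible of it) and "extent" ([left, top, right, bottom] in pixels, round what is visible of it).
The state is a dict: "time_s": time; "qpos": joint angles; "joint_vel": joint speeds; "tau": joint torques, N m; "ee_pos": TCP position; "eef_rot": TCP orientation; "force": force on the tool from outside, world axes, zero at the start; "moment": the same for the moment, N m; "grip_width": finger opening in m.
Only numpy, scipy, OpenCV 4.12 (cv2) and the standard library are available. Lean on these libraries where they do the work, as an engineer would, in place of code of your own. Each camera call takes 0.05 s, during which the arm holds its last target. There are 200 camera calls.

TASK

Set the orange battery pack gently, right way up, into the open drawer of the blue tester and let go of it, then slide the drawer fully shut. Only then turn the red switch handle a quarter turn clockwise, from its OFF detent (white dot) to its ON detent (green dot). Leave the blue battery pack and the other things on the bench where they are.

Things in the scene. Friction and masses are not known exactly. Their poses are not given: they have to be found in the camera images.
- pack: the ORANGE cordless-tool battery pack, loose, about 0.4 kg: block 85 (its x) x 54 (its y) x 40 high, with a black contact rail 66 x 36 x 10 on top (50 high in all). Origin at the centre of its underside, z up. Starts on the bench, left or right of the tester.
- tray_floor (a point): point on the inside floor of the tester's drawer, midway across it, 55 behind the inside of the front; moves with the drawer. x points into the tester, away from the drawer front; z up. Inside, the drawer is 195 (x) by 178 (y); its walls are 6 thick and stand 56 above this floor; the grey front panel, 15 thick, stands 65 above it.
- tester_drawer0_handle (a point): middle of the drawer's steel bar handle: round bar 11 thick, 110 long, along y, 35 in front of the front panel's face, about 62 above the bench; moves with the drawer, axes as tray_floor. The inside of the drawer begins 56 behind (+x of) this point; with the drawer open by q, its uncovered part ends 50 + q behind this point.
- tester_drawer0 (a joint): how far the drawer is open, m: 0 = fully shut, starts between 0.12 and 0.15; runs lightly.
- switch (a joint): angle of the red switch handle, rad: 0 = OFF detent, 1.571 = ON detent, positive clockwise seen from above. An over-centre spring (about 0.2 N m) throws it to the nearer of the two positions; stops at both ends.
- switch_grip (a point): on the vertical axis of the red switch handle, 110 above the bench, at the height to grip; turns with it. The handle is a bar 70 long (this point's x), 16 thick (y), 28 high: underside 17 below this point, top 11 above. Its end with the white line is at -x; it points to the white dot at OFF, the green dot at ON. A round collar under it reaches to 15 below this point (21 radius).
- switch_base: the switch's fixed grey enclosure, 120 x 120 x 80 high, origin at the centre of its underside; the OFF dot lies towards its -x side, the ON dot towards its +y side. Stands left or right of the tester.
- spare_pack: bystander: the BLUE battery pack, same shape and size as the orange one; leave it.
- charger: bystander, fixed: black charger 120 x 110 x 57 high, origin at the centre of its underside, on the other side of the tester from the switch.
- screwdriver: bystander, loose: screwdriver lying on the bench on the robot's side of the tester; leave it.
- jar: bystander, loose: jar with red cap, 64 across, 85 high, on the left; leave it.
- spray: bystander, loose: clear bottle, 54 across, 170 high, on the right; leave it.
- tester: fixed blue steel tester cabinet 240 deep (x), 220 wide (y), 100 high, one drawer that opens towards the robot (its -x). Origin at the centre of its underside. The underside of its top is 66 above the drawer floor. Shut, the drawer's grey front panel is flush with the cabinet's face.
Things that resemble listed ones, but are neither listed nor needed, are in the scene too. Of the things that look like the switch_base, the larger one is meant.

How it is judged:
By the outcome, as a careful person would: the job done as asked, in the order asked, and still so for the second after the job is handed in, with the robot touching nothing.
It also fails if it takes over 72 s, if anything falls off the work surface, if the arm or the gripper's body presses on something with over 40 N, if the wrist force passes 120 N, or if a joint passes its speed limit or range.

## Working session

There is one attempt and no reset: what is moved stays moved. The work goes in short steps, Python scripts to look and compute and a tool call to move; the robot and the scene stay as the last step left them, time stands still between calls to the robot, and variables do not carry over. Pictures are saved under pics/ and viewed, about 8 in all and at most 12, crops included, and the job is handed in when it is done.

Besides the shell and the picture viewer there is one more tool, called after "Request:" by a JSON object that holds its "fn" and its "kwargs". carry_out: Moves the arm, as the interface text tells. Its arguments: {"type":"object","properties":{"commands":{"type":"array","items":{"type":"number"}},"force":{"type":"number"}},"required":["commands"]}

```bash
mkdir -p pics; ls; cat > h.py <<'E'
import numpy as np, cv2
from station import ctrl, viewer, ticket, nets
def cloud(name):
    info=viewer.camera_info(name); img,d=viewer.camera(name)
    v,u=np.mgrid[0:420,0:560]
    P=np.stack([(u-info['cx'])/info['fx']*d,(v-info['cy'])/info['fy']*d,d],-1)
    W=(P-np.array(info['t']))@np.array(info['R'])
    W[d==0]=np.nan
    return img,W
def box(pts):
    r=cv2.minAreaRect((pts[:,:2]*1000).astype(np.float32)); return np.round(r[0],1),np.round(r[1],1),round(r[2],1)
E
python3 - <<'E'
from h import *
print(ctrl.get_obs())
for c in ['top','side']:
    img,W=cloud(c); cv2.imwrite(f'pics/{c}0.png',img); np.save(f'{c}0.npy',W)
    for t in ['pack','spare_pack','switch_base','switch_grip','tester_drawer0_handle','tester','charger','jar','spray','screwdriver']:
        for r in nets.silhouettes(c,t):
            m=r['region']; p=W[m]; p=p[np.isfinite(p[:,0])]
            if len(p)<5: continue
            z=np.percentile(p[:,2],95); q=p[p[:,2]>z-.008]
            print(c,t,round(r['confidence'],2),np.round(r['extent']),'top z',round(z,3),box(q))
E
```

```text
pics
{'time_s': 0.0, 'qpos': array([-1.22961385e+00,  3.00492185e-01,  1.52156440e+00, -3.43837865e-06,
        1.32068778e+00, -6.65940784e-02]), 'joint_vel': array([-0.00072689, -0.00036337,  0.00047008,  0.00156918, -0.0007296 ,
        0.00119621]), 'tau': array([-9.79356191e-04, -5.31814027e+01, -3.52740026e+01,  7.07681291e-02,
        2.44451640e-02, -1.17370096e-04]), 'ee_pos': array([ 0.21802759, -0.5046637 ,  0.20488182]), 'eef_rot': array([-3.14151934e+00,  1.14938205e-03, -1.16301887e+00]), 'force': array([-0.25269729, -0.04994376, -0.14308154]), 'moment': array([-0.00398194,  0.04348696,  0.02660896]), 'grip_width': 0.09409714963055024}
top pack 0.82 [348. 252. 371. 285.] top z 0.054 (array([ 370.1, -274.5]), array([40.9, 76.8]), 89.1)
top spare_pack 0.82 [157. 244. 184. 283.] top z 0.055 (array([380. , 247.3]), array([36.7, 67.2]), 77.3)
top switch_base 0.98 [124. 158. 179. 218.] top z 0.118 (array([580.4, 311.9]), array([70.7, 16.7]), 15.2)
top switch_base 0.65 [136. 301. 174. 337.] top z 0.084 (array([228.2, 282.9]), array([45.9, 12.8]), 1.5)
top switch_grip 0.46 [144
[... 1072 characters left out ...]
 0.12 (array([574.3, 306.3]), array([56.6, 17.4]), 13.7)
side tester_drawer0_handle 0.58 [268. 184. 333. 234.] top z 0.086 (array([601.9,  37.7]), array([203.5, 162.9]), 87.8)
side tester 0.78 [268. 173. 389. 230.] top z 0.106 (array([789.2,  31.8]), array([228. , 228.6]), 87.5)
side tester 0.49 [270. 186. 331. 231.] top z 0.085 (array([599.6,  36.4]), array([203.1, 159. ]), 86.9)
side charger 0.63 [316. 249. 362. 287.] top z 0.058 (array([ 586.7, -302.2]), array([51.6, 91.6]), 87.3)
side spray 0.58 [353. 283. 377. 343.] top z 0.168 (array([ 539.9, -552.4]), array([24.6, 21.2]), 21.4)
side screwdriver 0.68 [241. 218. 252. 248.] top z 0.026 (array([378.2,   9.9]), array([175.1,  23.1]), 72.6)
```

```bash
python3 - <<'E'
import cv2
a=cv2.imread('pics/top0.png')[60:350,70:500]
cv2.imwrite('pics/top0c.png',cv2.resize(a,None,fx=1.85,fy=1.85,interpolation=cv2.INTER_CUBIC))
E
```

```text
(no output)
```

View pics/top0c.png

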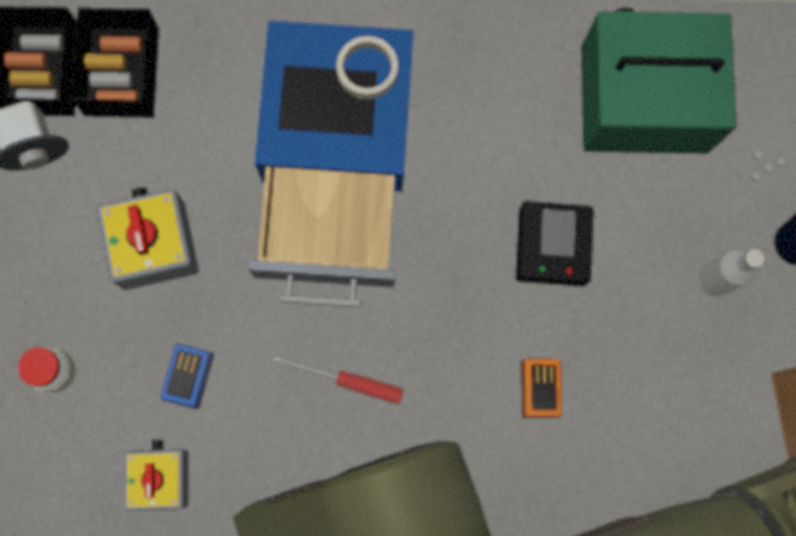

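The top view is up = +x and left = +y. The orange pack is at crop (543,388) on the right. The larger switch is at (145,238), with its white end towards the robot and the green dot on the left. The drawer is open at (325,220) with its handle at (320,300), and the small look-alike switch is at (152,480). Next I'll refine the drawer, pack and switch numbers.

```bash
python3 - <<'E'
from h import *
W=np.load('top0.npy'); img=cv2.imread('pics/top0.png'); hsv=cv2.cvtColor(img,cv2.COLOR_BGR2HSV)
def sel(x0,x1,y0,y1,z0,z1,extra=True):
    m=(W[...,0]>x0)&(W[...,0]<x1)&(W[...,1]>y0)&(W[...,1]<y1)&(W[...,2]>z0)&(W[...,2]<z1)&extra
    return W[m]
p=sel(.3,.45,-.34,-.2,.015,.07); print('pack',len(p),box(p), np.percentile(p[:,2],[5,50,95]))
p=sel(.3,.45,-.34,-.2,.03,.045); print('pack body',len(p),box(p))
p=sel(.6,1,-.15,.2,.092,.103); print('tester top',len(p),box(p))
p=sel(.4,.65,-.1,.2,.076,.1); print('drawer rim',len(p),box(p))
p=sel(.45,.52,-.1,.2,.078,.1); print('front',len(p),p.min(0),p.max(0),np.median(p,0), box(p))
p=sel(.42,.478,-.05,.15,.045,.075); print('handle',len(p),np.median(p,0),p.min(0),p.max(0),box(p))
p=sel(.53,.66,-.03,.11,.0,.06); print('floor',len(p),np.median(p,0))
p=sel(.48,.7,.2,.42,.1,.13); print('switch bar',len(p),box(p),np.percentile(p[:,2],[5,50,95]))
p=sel(.48,.7,.2,.42,.072,.09); print('switch base',len(p),box(p))
E
```

```text
pack 659 (array([ 368.6, -277.8]), array([55.7, 83.8]), 89.9) [0.02716502 0.04484792 0.05393182]
pack body 293 (array([ 369.6, -278. ]), array([82.1, 55.4]), 0.7)
tester top 4730 (array([791. ,  35.7]), array([220.5, 229.8]), 86.9)
drawer rim 708 (array([583. ,  49.8]), array([131.9, 212.4]), 0.4)
front 13 [ 0.5177396  -0.05683226  0.08208035] [ 0.51962451 -0.01669226  0.09396772] [ 0.51936132 -0.0407394   0.08759105] (array([518.7, -36.8]), array([40.1,  1.8]), 89.9)
  return _methods._mean(a, axis=axis, dtype=dtype,
  ret = um.true_divide(
Traceback (most recent call last):
ValueError: zero-size array to reduction operation minimum which has no identity
```

Request:
{"fn": "carry_out", "kwargs": {"commands": [-1,3.5,5,5,0,0,0,-1,7,10,8,0,0,0,-1,11,16,8,0,0,0,-1,14,21,8,0,0,0,-1,14,22.5,8,0,0,0,-1,14,22.5,8,0,0,0,-1,14,22.5,8,0,0,0]}}

```text
time_s: 1.68
ee_pos: [0.3589, -0.2776, 0.2861]
eef_rot: [-3.141, -0.001, -1.162]
force: [0.9, -0.6, 0.0]
grip_width: 0.0939
```

```bash
python3 - <<'E'
from h import *
W=np.load('top0.npy')
def sel(x0,x1,y0,y1,z0,z1):
    return W[(W[...,0]>x0)&(W[...,0]<x1)&(W[...,1]>y0)&(W[...,1]<y1)&(W[...,2]>z0)&(W[...,2]<z1)]
def rep(n,*a):
    p=sel(*a); print(n,len(p), box(p) if len(p)>4 else '', np.round(np.percentile(p,[2,50,98],axis=0),3).tolist() if len(p) else '')
rep('handle',.42,.515,-.05,.15,.03,.075)
rep('front panel',.505,.545,-.1,.2,.076,.1)
rep('floor',.55,.66,-.03,.11,.0,.06)
rep('bar',.48,.7,.2,.42,.1,.13)
rep('base',.48,.7,.2,.42,.072,.09)
img,W=cloud('wrist'); cv2.imwrite('pics/w1.png',img)
rep('pack all',.28,.46,-.36,-.2,.012,.07)
rep('pack body',.28,.46,-.36,-.2,.034,.044)
rep('rail',.28,.46,-.36,-.2,.046,.06)
E
```

```text
handle 222 (array([497. ,  50.7]), array([ 33.6, 119.2]), 0.8) [[0.482, -0.006, 0.06], [0.49, 0.049, 0.066], [0.512, 0.107, 0.072]]
front panel 562 (array([533.7,  49.1]), array([212.7,  25.5]), 88.2) [[0.52, -0.052, 0.077], [0.531, 0.043, 0.087], [0.543, 0.151, 0.093]]
floor 1790 (array([606. ,  40.2]), array([139.5, 108. ]), 89.9) [[0.557, -0.027, 0.016], [0.607, 0.039, 0.022], [0.658, 0.107, 0.029]]
bar 194 (array([579.7, 314. ]), array([71. , 21.5]), 14.5) [[0.546, 0.298, 0.103], [0.579, 0.311, 0.12], [0.612, 0.326, 0.126]]
base 1576 (array([579.6, 311.5]), array([120.7, 120.2]), 14.2) [[0.518, 0.25, 0.073], [0.574, 0.305, 0.079], [0.64, 0.373, 0.087]]
pack all 2268 (array([ 366.1, -278.8]), array([86., 55.]), 0.6) [[0.326, -0.305, 0.014], [0.37, -0.277, 0.049], [0.408, -0.252, 0.052]]
pack body 981 (array([ 365.7, -279.2]), array([85.2, 54. ]), 0.6) [[0.325, -0.305, 0.037], [0.373, -0.275, 0.041], [0.408, -0.253, 0.042]]
rail 1201 (array([ 365.7, -279.2]), array([66.2, 36.1]), 0.4) [[0.335, -0.296, 0.049], [0.367, -0.279, 0.051], [0.398, -0.262, 0.053]]
```

View pics/w1.png

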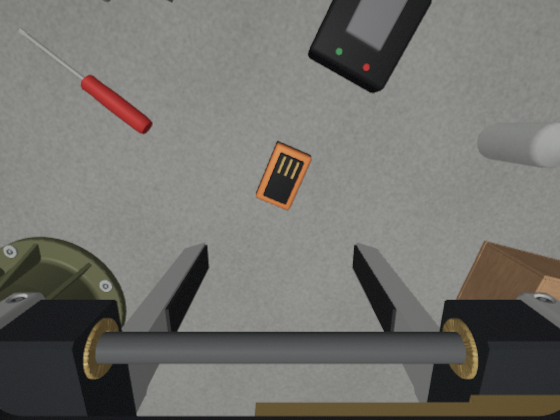

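The wrist view shows the orange pack at about (284,175) with clear space around it. I measured it at (0.366, -0.279) with a yaw of 0.5°, and its size matches. Now I'll descend and grasp it.

Request:
{"fn": "carry_out", "kwargs": {"commands": [-1,0.7,-0.15,-2,0,0,-0.1,-1,0.7,-0.15,-5,0,0,-0.2,-1,0.7,-0.15,-9,0,0,-0.3,-1,0.7,-0.15,-13,0,0,-0.4,-1,0.7,-0.15,-17,0,0,-0.4,-1,0.7,-0.15,-20,0,0,-0.4,-1,0.7,-0.15,-22,0,0,-0.4,-1,0.7,-0.15,-22,0,0,-0.4], "force": 25}}

```text
time_s: 2.4
ee_pos: [0.3663, -0.2747, 0.0636]
eef_rot: [3.139, 0.003, -1.56]
force: [-0.5, 0.6, 0.4]
grip_width: 0.0943
```

Request:
{"fn": "carry_out", "kwargs": {"commands": [-1,0,-0.3,-2.5,0,0,0,-1,0,-0.3,-4.5,0,0,0,-1,0,-0.3,-5.3,0,0,0,-1,0,-0.3,-5.3,0,0,0,0.3,0,-0.3,-5.3,0,0,0,0.6,0,-0.3,-5.3,0,0,0,1,0,-0.3,-5.3,0,0,0,1,0,-0.3,-5.3,0,0,0,1,0,-0.3,-5.3,0,0,0]}}

```text
time_s: 3.15
ee_pos: [0.3665, -0.2779, 0.0112]
eef_rot: [3.14, 0.002, -1.56]
force: [-0.5, -0.1, 0.9]
grip_width: 0.0641
```

Request:
{"fn": "carry_out", "kwargs": {"commands": [1,0,0,0,0,0,0,1,0,0,0,0,0,0,1,0,0,0,0,0,0,1,0,0,1,0,0,0,1,0,0,3,0,0,0,1,0,0,6,0,0,0,1,0,0,10,0,0,0,1,0,0,13,0,0,0,1,0,0,15,0,0,0,1,0,0,15,0,0,0]}}

```text
time_s: 3.98
ee_pos: [0.3676, -0.2788, 0.1653]
eef_rot: [-3.139, -0.002, -1.56]
force: [1.1, -0.4, -4.0]
grip_width: 0.0538
```

Held: the width is 53.8 mm and the load is 4 N. Moving over to the drawer now.

Request:
{"fn": "carry_out", "kwargs": {"commands": [1,1.5,2,0,0,0,0,1,4,5,0,0,0,0,1,6,8,0,0,0,0,1,8,11,0,0,0,0,1,10,14,0,0,0,-0.03,1,12,17,0,0,0,-0.065,1,14,20,0,0,0,-0.065,1,16,23,0,0,0,-0.065,1,18.5,26,0,0,0,-0.065,1,21,29,0,0,0,-0.065,1,22.8,31.5,0,0,0,-0.065,1,23.5,32.4,0,0,0,-0.065]}}

```text
time_s: 4.98
ee_pos: [0.6032, 0.0486, 0.1626]
eef_rot: [3.141, -0.002, -1.623]
force: [0.1, -0.3, -5.9]
grip_width: 0.054
```

Request:
{"fn": "carry_out", "kwargs": {"commands": [1,0,0,0,0,0,0,1,0,0,0,0,0,0]}}

```text
time_s: 5.15
ee_pos: [0.6023, 0.0489, 0.1603]
eef_rot: [3.138, -0.002, -1.621]
force: [0.2, 0.1, -5.8]
grip_width: 0.0534
```

```bash
python3 - <<'E'
from h import *
print(ctrl.get_obs()['ee_pos'])
img,W=cloud('wrist'); img2,W2=cloud('top'); np.save('w2.npy',W); np.save('t2.npy',W2)
cv2.imwrite('pics/w2.png',np.hstack([cv2.resize(img,(400,300)),cv2.resize(img2[100:310,150:430],(400,300))]))
for n,V in (('w',W),('t',W2)):
  for nm,a in dict(handle=(.42,.51,-.05,.15,.03,.075),panel=(.505,.545,-.1,.2,.08,.1),tester=(.6,.95,-.15,.2,.094,.106),floor=(.55,.66,-.05,.14,.01,.04)).items():
    p=V[(V[...,0]>a[0])&(V[...,0]<a[1])&(V[...,1]>a[2])&(V[...,1]<a[3])&(V[...,2]>a[4])&(V[...,2]<a[5])]
    print(n,nm,len(p), box(p) if len(p)>4 else '',np.round(np.percentile(p,[2,50,98],axis=0),3).tolist() if len(p) else '')
E
```

```text
[0.6022513  0.04889369 0.1602553 ]
w handle 231 (array([492.9,  52.2]), array([115.7,  24.6]), 89.5) [[0.481, -0.004, 0.063], [0.489, 0.003, 0.067], [0.503, 0.109, 0.069]]
w panel 979 (array([534.4,  47.5]), array([213.4,  27.5]), 87.0) [[0.517, -0.057, 0.08], [0.53, -0.031, 0.088], [0.54, 0.153, 0.09]]
w tester 40497 (array([719.7,  38.2]), array([221. ,  88.9]), 87.2) [[0.676, -0.067, 0.099], [0.723, 0.038, 0.101], [0.763, 0.144, 0.102]]
w floor 11495 (array([605. ,  43.8]), array([110. , 184.7]), 0.0) [[0.554, -0.046, 0.021], [0.627, 0.035, 0.023], [0.659, 0.133, 0.036]]
t handle 0  
t panel 112 (array([527.5, -32.6]), array([18.9, 48.4]), 0.7) [[0.518, -0.057, 0.081], [0.527, -0.033, 0.087], [0.537, -0.009, 0.094]]
t tester 3952 (array([791. ,  35.7]), array([220.5, 227.5]), 87.0) [[0.693, -0.072, 0.095], [0.817, 0.029, 0.1], [0.901, 0.139, 0.105]]
t floor 414 (array([605.1, -23. ]), array([106.1,  45.4]), 0.8) [[0.554, -0.045, 0.016], [0.595, -0.023, 0.022], [0.648, -0.003, 0.029]]
```

View pics/w2.png

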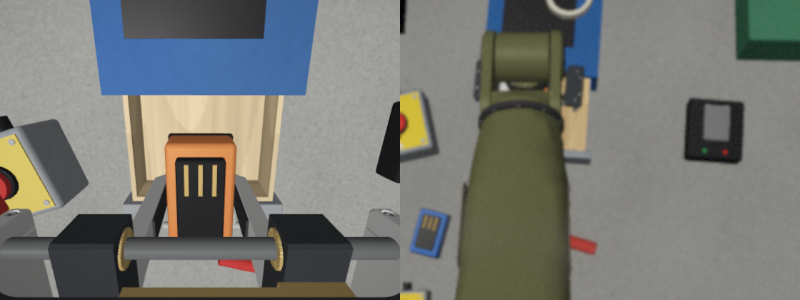

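The pack is held above the open drawer, with its rail at about (200,200) in the left half. The cabinet edge is at x≈0.675, so there is clearance. Lowering it now.

Request:
{"fn": "carry_out", "kwargs": {"commands": [1,0,-0.4,-1,0,0,0,1,0,-0.4,-3,0,0,0,1,0,-0.4,-5.5,0,0,0,1,0,-0.4,-8,0,0,0,1,0,-0.4,-10,0,0,0,1,0,-0.4,-11,0,0,0,1,0,-0.4,-11.5,0,0,0,1,0,-0.4,-11.5,0,0,0]}}

```text
time_s: 5.92
ee_pos: [0.6019, 0.043, 0.046]
eef_rot: [3.138, -0.002, -1.624]
force: [-0.2, -1.0, -5.8]
grip_width: 0.0542
```

Request:
{"fn": "carry_out", "kwargs": {"commands": [1,0,0,-0.3,0,0,0,1,0,0,-0.6,0,0,0,1,0,0,-0.8,0,0,0,1,0,0,-1,0,0,0,1,0,0,-1.1,0,0,0,1,0,0,-1.1,0,0,0]}}

```text
time_s: 6.42
ee_pos: [0.6019, 0.043, 0.035]
eef_rot: [3.138, -0.002, -1.624]
force: [0.4, 0.6, -5.0]
grip_width: 0.0537
```

Request:
{"fn": "carry_out", "kwargs": {"commands": [1,0,0,-0.1,0,0,0,1,0,0,-0.1,0,0,0,1,0,0,-0.2,0,0,0,1,0,0,-0.2,0,0,0]}}

```text
time_s: 6.75
ee_pos: [0.6025, 0.043, 0.0337]
eef_rot: [3.14, -0.002, -1.624]
force: [0.8, 0.3, 0.2]
grip_width: 0.0537
```

Touchdown: the load has transferred to the drawer floor. Releasing and rising.

Request:
{"fn": "carry_out", "kwargs": {"commands": [0.2,0,0,0,0,0,0,-0.1,0,0,0,0,0,0,-0.6,0,0,0,0,0,0,-0.6,0,0,0,0,0,0,-0.6,0,0,0.5,0,0,0,-0.6,0,0,3,0,0,0,-0.6,0,0,6.5,0,0,0,-0.6,0,0,10,0,0,0,-0.6,0,0,13,0,0,0,-0.6,0,0,14,0,0,0]}}

```text
time_s: 7.58
ee_pos: [0.604, 0.0431, 0.1794]
eef_rot: [-3.136, -0.001, -1.624]
force: [0.4, 0.8, 1.1]
grip_width: 0.0748
```

Request:
{"fn": "carry_out", "kwargs": {"commands": [1,-4,0,0,0,0,0,1,-8,0.5,0,0,0,0,1,-12,0.5,0,0,0,0,1,-15,0.6,0,0,0,0,1,-17.5,0.7,0,0,0,0,1,-17.5,0.7,0,0,0,0]}}

```text
time_s: 8.08
ee_pos: [0.4258, 0.0503, 0.1796]
eef_rot: [-3.136, -0.001, -1.623]
force: [-0.7, 0.1, 0.0]
grip_width: 0.0387
```

```bash
python3 - <<'E'
from h import *
print(ctrl.get_obs()['ee_pos'],ctrl.get_obs()['grip_width'])
img,W=cloud('wrist'); cv2.imwrite('pics/w3.png',img)
for nm,a in dict(handle=(.42,.505,-.05,.15,.05,.075),rail=(.55,.66,-.0,.09,.066,.08),packall=(.555,.655,-.0,.09,.055,.08)).items():
    p=W[(W[...,0]>a[0])&(W[...,0]<a[1])&(W[...,1]>a[2])&(W[...,1]<a[3])&(W[...,2]>a[4])&(W[...,2]<a[5])]
    print(nm,len(p), box(p) if len(p)>4 else '',np.round(np.percentile(p,[2,50,98],axis=0),3).tolist() if len(p) else '')
E
```

```text
[0.42580448 0.05028784 0.17956022] 0.03872875288419056
handle 1702 (array([493.7,  50. ]), array([120.6,  26.1]), 87.0) [[0.479, -0.005, 0.063], [0.487, 0.049, 0.067], [0.503, 0.106, 0.069]]
rail 2153 (array([587. ,  42.6]), array([36. , 37.1]), 86.7) [[0.569, 0.025, 0.07], [0.587, 0.043, 0.073], [0.604, 0.06, 0.074]]
packall 3920 (array([584.3,  42.8]), array([54. , 50.6]), 87.1) [[0.56, 0.017, 0.059], [0.582, 0.043, 0.071], [0.606, 0.068, 0.074]]
```

View pics/w3.png

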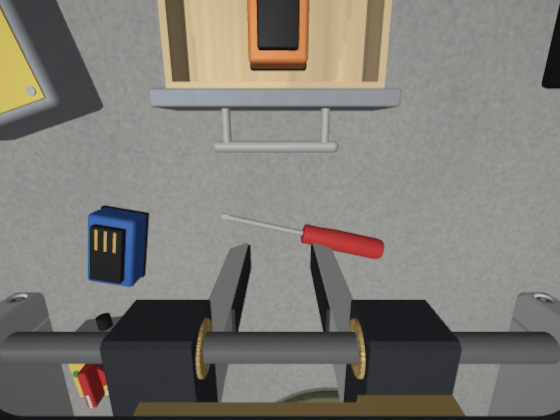

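The wrist view shows the pack upright in the drawer at (278,30) and the handle bar at (276,147), with the screwdriver low at (300,232). Next: down in front of the handle with the fingers shut, then push.

Request:
{"fn": "carry_out", "kwargs": {"commands": [1,1.5,0,-3,0,0,0,1,1.5,0,-6,0,0,0,1,1.5,0,-9,0,0,0,1,1.5,0,-11.5,0,0,0,1,1.5,0,-13,0,0,0,1,1.5,0,-13,0,0,0,1,2.2,0,-13,0,0,0,1,3.2,0,-13,0,0,0,1,4.2,0,-13,0,0,0,1,5.2,0,-13,0,0,0,1,6.2,0,-13,0,0,0,1,7.2,-0.1,-13,0,0,0]}}

```text
time_s: 9.13
ee_pos: [0.5019, 0.0493, 0.0515]
eef_rot: [-3.133, -0.001, -1.624]
force: [-1.6, 0.7, 0.6]
grip_width: 0.0005
```

Request:
{"fn": "carry_out", "kwargs": {"commands": [1,0.8,0,0,0,0,0,1,1.7,-0.1,0,0,0,0,1,2.6,-0.1,0,0,0,0,1,3.5,-0.2,0,0,0,0,1,4.4,-0.2,0,0,0,0,1,5.3,-0.3,0,0,0,0,1,6.2,-0.3,0,0,0,0,1,7.1,-0.4,0,0,0,0,1,8,-0.4,0,0,0,0,1,8.9,-0.5,0,0,0,0,1,9.7,-0.5,0,0,0,0,1,10.4,-0.6,0,0,0,0]}}

```text
time_s: 10.13
ee_pos: [0.6071, 0.0433, 0.0523]
eef_rot: [-3.132, -0.001, -1.624]
force: [-1.7, 1.7, 0.2]
grip_width: 0.0004
```

Request:
{"fn": "carry_out", "kwargs": {"commands": [1,0.4,0,0,0,0,0,1,0.8,0,0,0,0,0,1,1.1,0,0,0,0,0,1,1.3,0,0,0,0,0,1,1.3,0,0,0,0,0]}}

```text
time_s: 10.55
ee_pos: [0.6132, 0.0432, 0.0524]
eef_rot: [3.132, -0.003, -1.623]
force: [-62.6, -2.9, 40.4]
grip_width: 0.0006
```

The drawer has hit its end stop. I'll back off straight away, rise and look.

Request:
{"fn": "carry_out", "kwargs": {"commands": [1,-1.5,0,0,0,0,0,1,-3,0,0,0,0,0,1,-5,0,0,0,0,0,1,-8,0,3,0,0,0,1,-10,0,7,0,0,0,1,-12,0,11,0,0,0,1,-12,1,15,0,0,0,1,-12,1,18,0,0,0,1,-12,1,18,0,0,0]}}

```text
time_s: 11.3
ee_pos: [0.4954, 0.0536, 0.2401]
eef_rot: [-3.139, -0.002, -1.623]
force: [0.4, -0.1, 0.2]
grip_width: 0.0004
```

```bash
python3 - <<'E'
from h import *
print(ctrl.get_obs()['ee_pos'],ctrl.get_obs()['force'])
img,W=cloud('wrist'); cv2.imwrite('pics/w4.png',img)
for nm,a in dict(handle=(.58,.65,-.05,.15,.05,.072),panel=(.64,.70,-.08,.16,.08,.095),tester=(.64,.95,-.15,.2,.097,.106)).items():
    p=W[(W[...,0]>a[0])&(W[...,0]<a[1])&(W[...,1]>a[2])&(W[...,1]<a[3])&(W[...,2]>a[4])&(W[...,2]<a[5])]
    print(nm,len(p), box(p) if len(p)>4 else '',np.round(np.percentile(p,[2,50,98],axis=0),3).tolist() if len(p) else '')
E
```

```text
[0.49535151 0.05358714 0.24010472] [ 0.35188464 -0.13702205  0.2423937 ]
handle 1493 (array([635.7,  42.6]), array([118.6,  33. ]), 87.4) [[0.618, -0.012, 0.064], [0.626, 0.041, 0.067], [0.648, 0.099, 0.069]]
panel 4688 (array([668.2,  40.9]), array([219.4,  17.9]), 87.1) [[0.656, -0.062, 0.082], [0.667, 0.041, 0.088], [0.679, 0.144, 0.094]]
tester 3321 (array([679.8,  40.5]), array([220.4,  11.3]), 87.1) [[0.671, -0.065, 0.098], [0.68, 0.04, 0.101], [0.688, 0.146, 0.102]]
```

View pics/w4.png

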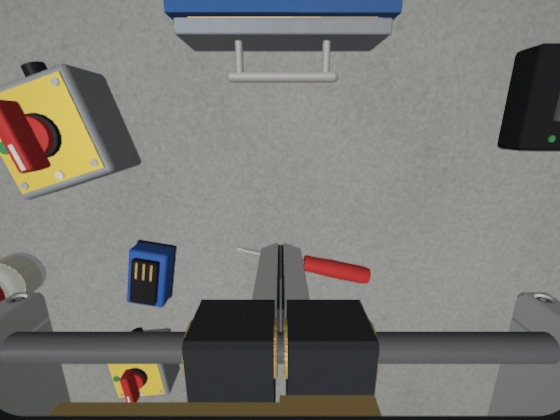

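The drawer panel at (283,28) sits against the cabinet. The handle is at 0.6255 and the cabinet edge at 0.6755, which is 50 behind it, so q≈0. Next is the switch: I'll turn the tool while moving to it so the jaws end at about +104° (q6 then ends well within range after the quarter turn).

Request:
{"fn": "carry_out", "kwargs": {"commands": [0,0.5,1,0,0,0,0.12,0,1,2,0,0,0,0.24,0,1.5,4,0,0,0,0.36,0,2,6,0,0,0,0.48,0,2.5,8,0,0,0,0.6,0,3,10,0,0,0,0.72,0,3.5,12,0,0,0,0.84,0,4,14,0,0,0,0.96,0,4,16,0,0,0,1.08,0,4,18,0,0,0,1.2,0,4,19,0,0,0,1.32,0,4,20,0,0,0,1.44]}}

```text
time_s: 12.35
ee_pos: [0.5345, 0.2543, 0.2349]
eef_rot: [3.139, -0.001, -0.176]
force: [0.7, 0.1, -0.7]
grip_width: 0.0468
```

Request:
{"fn": "carry_out", "kwargs": {"commands": [0,0,0.4,0,0,0,0.12,0,0,0.8,0,0,0,0.24,0,0,1.2,0,0,0,0.36,0,0,1.6,0,0,0,0.48,0,0,2,0,0,0,0.6,0,0,2.4,0,0,0,0.72,0,0,2.8,0,0,0,0.84,0,0,3.2,0,0,0,0.96,0,0,3.6,0,0,0,1.08,0,0,4,0,0,0,1.2,0,0,4.4,0,0,0,1.32,0,0,4.8,0,0,0,1.44]}}

```text
time_s: 13.35
ee_pos: [0.5345, 0.3023, 0.2336]
eef_rot: [3.14, 0.0, 1.27]
force: [1.1, 0.1, 0.0]
grip_width: 0.0473
```

```bash
python3 - <<'E'
from h import *
o=ctrl.get_obs();print(o['ee_pos'],o['eef_rot'],o['qpos'][5])
img,W=cloud('wrist'); cv2.imwrite('pics/w5.png',img)
for nm,a in dict(bar=(.48,.7,.2,.42,.113,.13),base=(.48,.7,.2,.42,.074,.086)).items():
    p=W[(W[...,0]>a[0])&(W[...,0]<a[1])&(W[...,1]>a[2])&(W[...,1]<a[3])&(W[...,2]>a[4])&(W[...,2]<a[5])]
    print(nm,len(p), box(p) if len(p)>4 else '',np.round(np.percentile(p,[2,50,98],axis=0),3).tolist() if len(p) else '')
E
```

```text
[0.53451291 0.3023232  0.2335701 ] [3.13970862e+00 3.69418816e-04 1.26969146e+00] -0.813670839182508
bar 889 (array([576.8, 312.3]), array([69.2, 16.1]), 14.4) [[0.544, 0.299, 0.116], [0.571, 0.312, 0.121], [0.607, 0.322, 0.123]]
base 7239 (array([576.7, 312.7]), array([118.7, 118.9]), 14.3) [[0.514, 0.252, 0.076], [0.562, 0.31, 0.08], [0.636, 0.374, 0.082]]
```

Request:
{"fn": "carry_out", "kwargs": {"commands": [0,1.5,0.4,0,0,0,0.11,0,3,0.8,0,0,0,0.22,0,4.2,1,-1,0,0,0.33,0,4.2,1,-4,0,0,0.44,0,4.2,1,-7,0,0,0.55,0,4.2,1,-9,0,0,0.55,0,4.2,1,-9,0,0,0.55,0,4.2,1,-9,0,0,0.55], "force": 30}}

```text
time_s: 14.07
ee_pos: [0.5762, 0.3126, 0.1427]
eef_rot: [-3.141, 0.001, 1.826]
force: [-1.0, -0.1, 0.1]
grip_width: 0.047
```

Request:
{"fn": "carry_out", "kwargs": {"commands": [0,0,0,-1.5,0,0,0,0,0,0,-3,0,0,0,0,0,0,-4.2,0,0,0,0,0,0,-4.2,0,0,0,0.6,0,0,-4.2,0,0,0,1,0,0,-4.2,0,0,0,1,0,0,-4.2,0,0,0,1,0,0,-4.2,0,0,0,1,0,0,-4.2,0,0,0,1,0,0,-4.2,0,0,0]}}

```text
time_s: 14.9
ee_pos: [0.5764, 0.3125, 0.1012]
eef_rot: [3.141, 0.001, 1.826]
force: [-0.1, -2.8, 3.5]
grip_width: 0.0159
```

Gripped at 15.9 mm. Turning clockwise.

Request:
{"fn": "carry_out", "kwargs": {"commands": [1,0,0,0,0,0,-0.12,1,0,0,0,0,0,-0.24,1,0,0,0,0,0,-0.36,1,0,0,0,0,0,-0.48,1,0,0,0,0,0,-0.6,1,0,0,0,0,0,-0.72,1,0,0,0,0,0,-0.84,1,0,0,0,0,0,-0.96,1,0,0,0,0,0,-1.08,1,0,0,0,0,0,-1.2,1,0,0,0,0,0,-1.32,1,0,0,0,0,0,-1.44]}}

```text
time_s: 15.9
ee_pos: [0.578, 0.3154, 0.1014]
eef_rot: [-3.138, -0.007, 0.381]
force: [18.3, 21.7, -13.1]
grip_width: 0.0158
```

Request:
{"fn": "carry_out", "kwargs": {"commands": [1,0,0,0,0,0,-0.07,1,0,0,0,0,0,-0.11,1,0,0,0,0,0,-0.13,1,0,0,0,0,0,-0.13]}}

```text
time_s: 16.23
ee_pos: [0.5784, 0.3159, 0.1014]
eef_rot: [-3.138, -0.008, 0.249]
force: [5.8, 3.6, -3.8]
grip_width: 0.0159
```

Yaw 0.249 is the expected ON angle of 0.251. I'll open, rise, and move clear so the final check can see everything.

Request:
{"fn": "carry_out", "kwargs": {"commands": [0.4,0,0,0,0,0,0,0,0,0,0,0,0,0,0,0,0,0,0,0,0,0,0,0,0,0,0,0,0,0,0,1,0,0,0,0,0,0,3,0,0,0,0,0,0,6,0,0,0,0,0,0,10,0,0,0,0,-3,0,13,0,0,0,0,-7,0,14,0,0,0,0,-11,-1,15,0,0,0,0,-14,-4,15,0,0,0]}}

```text
time_s: 17.23
ee_pos: [0.4374, 0.2785, 0.2538]
eef_rot: [-3.136, -0.011, 0.252]
force: [0.2, 0.1, 0.6]
grip_width: 0.0472
```

Request:
{"fn": "carry_out", "kwargs": {"commands": [0,-2,-4,0,0,0,0,0,-4,-8,0,0,0,0,0,-5,-12,0,0,0,0,0,-6,-16,0,0,0,0,0,-7,-20,0,0,0,0,0,-8,-24,0,0,0,0,0,-8,-28,0,0,0,0,0,-8,-31,0,0,0,0,0,-8,-33,0,0,0,0,0,-8,-33,0,0,0,0]}}

```text
time_s: 18.07
ee_pos: [0.3571, -0.0543, 0.2547]
eef_rot: [-3.137, -0.012, 0.248]
force: [0.5, 0.2, 0.3]
grip_width: 0.0467
```

```bash
python3 - <<'E'
from h import *
o=ctrl.get_obs();print(o['time_s'],o['ee_pos'],o['force'])
img,W=cloud('top'); ims,_=cloud('side')
cv2.imwrite('pics/t6.png',np.hstack([cv2.resize(img[130:290,60:300],(480,320),interpolation=cv2.INTER_CUBIC),cv2.resize(ims[150:260,220:400],(320,196)).copy() if 0 else cv2.resize(ims[140:300,220:380],(320,320),interpolation=cv2.INTER_CUBIC)]))
for nm,a in dict(bar=(.48,.7,.2,.42,.113,.13),handle=(.58,.645,-.05,.15,.05,.072),panel=(.64,.70,-.08,.16,.08,.095),spare=(.3,.45,.19,.31,.03,.06)).items():
    p=W[(W[...,0]>a[0])&(W[...,0]<a[1])&(W[...,1]>a[2])&(W[...,1]<a[3])&(W[...,2]>a[4])&(W[...,2]<a[5])]
    print(nm,len(p), box(p) if len(p)>4 else '',np.round(np.percentile(p,[2,50,98],axis=0),3).tolist() if len(p) else '')
E
```

```text
18.0667 [ 0.35710685 -0.05426976  0.25472812] [0.52904095 0.16655778 0.31095339]
bar 167 (array([580.6, 311.4]), array([17.6, 68.9]), 14.0) [[0.566, 0.279, 0.115], [0.58, 0.31, 0.12], [0.593, 0.344, 0.126]]
handle 189 (array([634.8,  43. ]), array([116.3,  25.1]), 87.0) [[0.621, -0.012, 0.059], [0.629, 0.041, 0.066], [0.643, 0.099, 0.071]]
panel 535 (array([681.7,  41. ]), array([218.9,  40.4]), 87.1) [[0.659, -0.06, 0.081], [0.671, 0.041, 0.088], [0.693, 0.144, 0.095]]
spare 625 (array([379.2, 247.8]), array([55. , 84.4]), 77.2) [[0.339, 0.218, 0.033], [0.379, 0.245, 0.045], [0.42, 0.277, 0.056]]
```

View pics/t6.png

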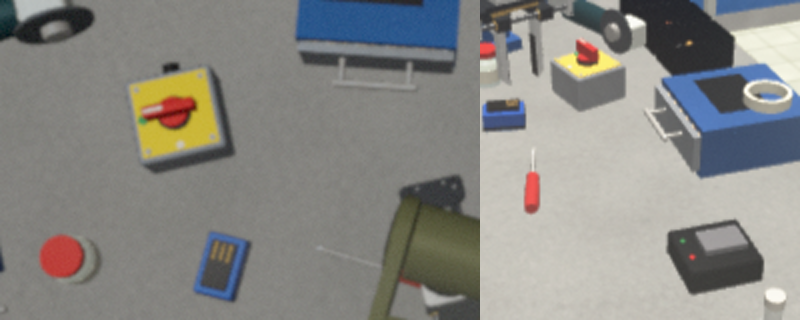

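```bash
python3 -c "
from station import ticket
print(ticket.hand_in())"
```

```text
the job is handed in; nothing more can be done
None
```

The job is done and handed in, at about 18 s on the robot clock.

1. **Pack:** I gripped the orange pack, lowered it into the drawer until the floor took its weight, and let go. The wrist view then showed it upright, with its rail top at z≈0.073, which is the drawer floor plus 50 mm.
2. **Drawer:** I pushed it in by the handle until it hit its stop, at about 63 N sideways (about 75 N in all, under the 120 N wrist limit). The handle then measured about 50 mm in front of the cabinet's top edge, so the drawer is shut to within about 3 mm.
3. **Switch:** After that I turned the red handle a quarter turn clockwise. The last top view shows its white-line end at the green dot, and the bar has turned about 90° from where it started.

**Last checks:** None failed or disagreed. The robot was touching nothing when I handed in. The blue pack measured within 1 mm of its starting place. I checked the jar, screwdriver and charger only by eye and saw no change. The spray bottle shows only in part in the last picture, but the arm never went near it.

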